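# Unload the tested board from the connector test jig

## Task

The board in the test jig has passed: unload it. Lift the red lever of the draw latch up and over past centre until its hook drops off the carriage's crossbar, slide the carriage fully back against its stop so the board's plugs leave the sockets, then lift the board out and lay it flat, heatsink up, in the empty black tray without dropping it. Leave everything else on the bench where it is.

Things in the scene. Friction and masses are not known exactly. Their poses are not given: they have to be found in the camera images.
- jig: the test jig, fixed to the bench; origin on the bench top directly under the latch pivot. Its +x runs from the latch to the board (to the robot's left, the world's +y, within 0.26 rad), its +y towards the robot, z up. Black base plate 241 x 200 x 12 mm (x -45 to 196, y -100 to 100); aluminium head block x -22 to 16, y -66 to 66, top at z 36, with the latch on it; two black sockets reach from it to x 60 over |y| 28 to 64, top at z 56. A stop block stands at the far end
- pivot (a point): axis of the latch lever, along the jig's y, 54 mm above the bench; fixed
- lever (a joint): latch lever angle: 0 latched (lever lies level along the jig's -x, to the robot's right), grows as the grip is lifted, 1.57 upright, stop at 2.0 (leaning 25 degrees over towards the board). It needs 2 to 4 N upwards at the grip and resists until about 0.35 rad; past that the springs help it up to about 1.1 rad; further on it stays where it is left. The hook falls off by itself at about 1.1 to 1.4 rad
- lever_grip (a point): centre of the lever's red plastic grip, 67 mm from the pivot. The grip is 62 mm long, 24 wide (along the jig's y), 13 thick, from 36 to 98 mm from the pivot; latched, it points along the jig's -x and slopes up 8 degrees towards its end. Its end overhangs the head and the base plate, so there is 55 mm of free space between the end of the grip and the bench. The point is carried by the lever
- hook_tip (a point): top of the upturned end of the steel hook on the lever's wire bail. Latched, it stands behind the crossbar, 3.5 mm above the crossbar's axis; dropped free it lies well below the crossbar
- keeper (a point): centre of the carriage's crossbar (steel rod 8 mm thick along the jig's y, 54 mm above the bench, 45 mm beyond the pivot when latched), which the hook holds
- carriage (a joint): travel of the aluminium carriage along the jig's +x, away from the latch: 0 to 0.001 latched, springs push it to about 0.004 when the hook lets go, against the far stop at 0.032. Needs about 3 N to slide and stays where it is left. It cannot slide while it is hooked
- knob_near (a point): centre of the black ball (22 mm thick) of the post at the carriage's near (jig +y, towards the robot) edge; 58 mm above the bench, 80 mm from the jig's middle, 94 mm beyond the pivot when latched. The carriage's plate under it has its top at 30 mm. Either knob may be pushed
- knob_far (a point): the same at the carriage's far (jig -y) edge
- board: the green circuit board, loose in the carriage's shallow nest, 0.22 kg; origin at the centre of its underside (34 mm above the bench in the nest), axes like the jig's. Board 75 (x) x 120 (y) x 2.5 mm; a blue plug (+y) and a white plug (-y), 12 mm tall and centred 46 mm either side, stick out 14 mm beyond its -x edge and sit 8 mm deep in the jig's sockets, whose roofs keep the board from being lifted until the carriage is back. Two capacitors 20 mm tall at x 28, y +-46
- heatsink (a point): centre of the top of the board's finned aluminium heatsink, 50 (x) x 40 (y) x 28 mm tall, at the middle of the board: the place to hold it, across its 40 mm
- tray: the empty black tray, fixed: 150 (x) x 170 (y) mm outside, walls 4 mm thick and 26 mm high, floor 4 mm thick; origin at the centre of its underside on the bench. It stands to the left or to the right of the jig; an open blue box with six compartments full of parts stands on the other side
- organiser: blue parts box, 150 x 170 x 45 mm, fixed; not needed
- solvent_bottle: bystander: clear bottle, 60 mm thick, 150 tall
- flux_jar: bystander: amber jar, 56 mm thick, 55 tall
- solder_reel: bystander: metal reel, 62 mm thick, 40 tall
- screwdriver: bystander: yellow-handled screwdriver lying on the bench
- brush: bystander: brush lying on the bench
- mouse: bystander: black mouse, 96 x 62 x 34 mm
- multimeter: bystander: yellow multimeter, 160 x 80 x 43 mm
Not all that is in view belongs to the job. Of the things that look like the tray, take the one that is farthest to the robot's left at the start. What is shaped like the board but purple is not meant.

How it is judged:
By the outcome, as a careful person would: the job done as asked, in the order asked, and still so for the second after the job is handed in, with the robot touching nothing.
It also fails if it takes over 69 s, if anything falls off the work surface, if the arm or the gripper's body presses on something with over 40 N, if the wrist force passes 120 N, or if a joint passes its speed limit or range.

## Robot

A 6-joint arm with a two-finger parallel gripper is mounted at the origin on the work surface. World frame = base frame: x ahead of the robot, y to its left, z up, the work surface at z = 0. Lengths are in m, angles in rad, forces in N, time in s.
With the tool pointing down it reaches from about 0.3 to 0.875 m from the base axis. Payload 6.4 kg.
Tool frame: the origin (TCP) lies midway between the tips of the shut fingers; the grasp point (between the pads) lies 19 mm behind it (ctrl.pinch_z is the distance from the TCP to the grasp point, in m); z points along the fingers, y is the line along which they close (so a half turn about z gives the same grasp; the last joint's range is limited). The gripper opens to 85 mm and grips with 20 to 120 N. Pads are 22 mm wide; open, the fingers measure 114 mm over their backs; the gripper's body (76 mm by 85 mm) begins 54 mm behind the grasp point. The pads swing forward as they close: fully open they stand 13 mm farther back than shut.
Start: joints at [-1.33, 0.181, 1.607, -0, 1.354, -0.206], TCP at [0.248, -0.519, 0.231] pointing down, gripper open.
Joint ranges: [-2.99, 2.99], [-0.89, 2.07], [0.3, 2.58], [-1.14, 4.28], [0, 2.63], [-3.12, 3.12]. Speed limits (rad/s): [2.57, 2.57, 3.01, 3.14, 3.14, 3.14].

## Interface

Orientations are given as a unit quaternion [w, x, y, z].
In Python, from bench import ctrl gives the robot as it stands.
- The arm moves only by the tool apply_moves, never from a script. Its argument "moves" is a list of rows, each an object with "jaw": the opening, from 0 (shut) to 1 (fully open); "offset": the shift along the tool's x, y, z in mm, a list of three; "rot": the turn, a rotation vector about the tool's x, y, z in degrees, a list of three. In form: [{"jaw": jaw, "offset": [dx, dy, dz], "rot": [ax, ay, az]}, ...]. A call has exactly 5 rows; each row shifts and turns the commanded pose from where the row before left it, along the tool's axes as they then stand; what a row does not reach is not made up. A row lasts 1/8 s, in which the tool goes at most 62.5 mm and 10.7 degrees, less where a joint would pass 70% of its speed; a pose out of reach is approached as far as the arm can. A call is refused whole if a number of a shift passes 62.5 or a number of a turn 10.7, either way. A call with a gripper value outside its range is refused whole. The fingers move at their own pace and stop on an object; the grip force is fixed at half the most. Time passes only in rows, so rows that do not move let the fingers close, or fill a call up. It gives the time, the measured TCP pose, the force, the opening and the grip force at its end, in the units of the state.
- ctrl.get_obs(): the state, without advancing time (a new reading comes with each control period).
- ctrl.camera(name): name is "side" or "top"; returns (picture, depth): 420x560x3 uint8, red, green, blue; 420x560 float32, m along the optical axis (not along the pixel's ray), 0 where there is no reading.
- ctrl.camera_params(name): a dict with "K" (3x3 intrinsics, pixels), "dist" ([k1, k2, p1, p2, k3] as OpenCV has them; the pictures are not rectified), "cam_to_world" (4x4, takes a point from camera to world coordinates). Camera axes: x right, y down, z forward; pixel columns grow to the right and rows downward; lengths in m; the calibration is good to about 2 mm. A picture is of the moment at which its call begins. camera_params takes no time and is no camera call.
- ctrl.hand_in(): hands the job in; it is judged then, once.
Trained networks look in the newest picture that a camera, given by its name, has taken for a name from the list of things; names that differ only in an ending like _2 or _b are one class to them, and where a whole thing is asked for, a point or a joint stands for the part that bears it (a point fixed in the world has none). Each returns a list of dicts, best first, with "score" (0 to 1); they miss things now and then, are a little off and sometimes report something else, mostly with a low value. They report only what shows in the picture. A call takes as long as a camera call. They do not tell look-alikes from the thing itself.
- ctrl.outline_of(camera, target): "region" (420x560 bool, what is visible of it) and "position" ([column, row] in pixels, amid what is visible of it).
The state is a dict: "time_s": time; "q": joint angles; "dq": joint speeds; "joint_efforts": joint torques, N m; "eef_pos": TCP position; "eef_rot": TCP orientation; "wrist_force": force on the tool from outside, world axes, zero at the start; "torque": the same for the moment, N m; "opening": opening from 0.0 (shut) to 1.0 (fully open); "grasp_force": force on a finger pad.
Only numpy, scipy, OpenCV 4.12 (cv2) and the standard library are available. Lean on these libraries where they do the work, as an engineer would, in place of code of your own. Each camera call takes 0.05 s, during which the arm holds its last target. There are 200 camera calls.

## Working session

There is one attempt and no reset: what is moved stays moved. The work goes in short steps, Python scripts to look and compute and a tool call to move; the robot and the scene stay as the last step left them, time stands still between calls to the robot, and variables do not carry over. Pictures are saved under pics/ and viewed, at most 10 in all, crops included, and the job is handed in when it is done.

Besides the shell and the picture viewer there is one more tool, called after "Call:" as a command line: name --argument value ..., lists and objects as JSON in quotes. apply_moves: Moves the arm, as the interface text tells. Its arguments: {"type":"object","properties":{"moves":{"type":"array"}},"required":["moves"]}

```bash
mkdir -p pics; ls; python3 - <<'E'
from bench import ctrl
import cv2,numpy as np
o=ctrl.get_obs();print({k:np.round(v,3) for k,v in o.items()},ctrl.pinch_z)
ims=[]
for n in("top","side"):
    im,d=ctrl.camera(n);cv2.imwrite(f"pics/{n}0.png",im[:,:,::-1])
    p=ctrl.camera_params(n);print(n,p["K"],p["dist"],np.round(p["cam_to_world"],3))
E
```

```text
pics
{'time_s': np.float64(0.0), 'q': array([-1.33 ,  0.182,  1.608, -0.   ,  1.354, -0.206]), 'dq': array([-0.001, -0.   ,  0.001,  0.001, -0.   , -0.001]), 'joint_efforts': array([ 0.0000e+00, -4.4487e+01, -3.5134e+01, -0.0000e+00,  9.0000e-03,
        0.0000e+00]), 'eef_pos': array([ 0.248, -0.518,  0.23 ]), 'eef_rot': array([-0.001,  0.975,  0.222, -0.   ]), 'wrist_force': array([-0.369, -0.387,  0.133]), 'torque': array([-0.026, -0.043, -0.004]), 'grasp_force': np.float64(0.0), 'opening': np.float64(1.0)} 0.0187
top [[481.23890665   0.         283.39210829]
 [  0.         481.23890665 213.84956522]
 [  0.           0.           1.        ]] [-0.10117056  0.          0.          0.          0.        ] [[-0.01  -0.994  0.112  0.333]
 [-1.     0.008 -0.015 -0.004]
 [ 0.014 -0.113 -0.994  1.581]
 [ 0.     0.     0.     1.   ]]
side [[383.39318481   0.         272.31198022]
 [  0.         383.39318481 212.6867891 ]
 [  0.           0.           1.        ]] [-0.10455574  0.          0.          0.          0.        ] [[-0.966 -0.13   0.223  0.219]
 [-0.258  0.551 -0.794  0.978]
 [-0.02  -0.824 -0.566  0.8  ]
 [ 0.     0.     0.     1.   ]]
```

View pics/top0.png

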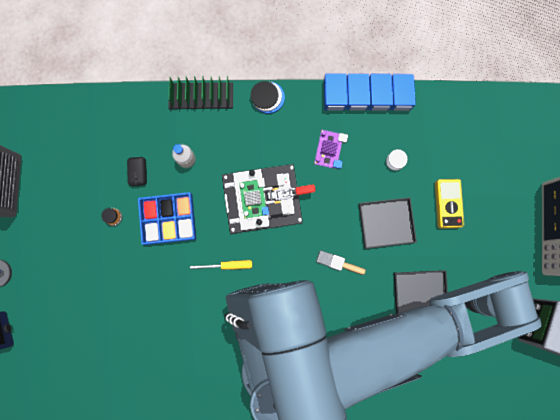

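View pics/side0.png

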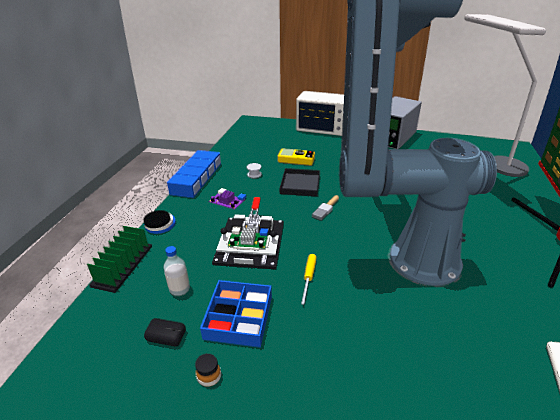

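The top view shows the jig at about (262,198), with the red lever grip at (305,190) pointing right. The heatsink is at about (254,197). There are two black trays, at (387,223) and (420,295). The left one, (387,223), is the target. The purple decoy is at (329,148).

```bash
cat > h.py <<'E'
from bench import ctrl
import cv2,numpy as np
from scipy.spatial.transform import Rotation as R
def cloud(cam,region,d):
    p=ctrl.camera_params(cam); v,u=np.nonzero(region&(d>0)); z=d[v,u]
    n=cv2.undistortPoints(np.c_[u,v].astype(np.float64)[:,None],p["K"],np.array(p["dist"]))[:,0]
    T=np.array(p["cam_to_world"]); return (np.c_[n*z[:,None],z])@T[:3,:3].T+T[:3,3]
def find(cam,name,d):
    return [(r["score"],r["position"],cloud(cam,r["region"],d)) for r in ctrl.outline_of(cam,name)]
E
python3 - <<'E'
from h import *
for cam in("top","side"):
    im,d=ctrl.camera(cam)
    for n in("jig","lever_grip","heatsink","knob_near","knob_far","keeper","tray","board"):
        for s,pos,c in find(cam,n,d)[:3]:
            if len(c)<3: print(cam,n,s,pos,len(c));continue
            r=cv2.minAreaRect((c[:,:2]*1000).astype(np.float32))
            print(cam,n,round(s,2),np.round(pos),len(c),"med",np.round(np.median(c,0),3),"z95",np.round(np.percentile(c[:,2],95),3),"rect",np.round(r[0]),np.round(r[1]),round(r[2],1))
E
```

```text
top jig 0.68 [271. 198.] 3548 med [0.565 0.016 0.028] z95 0.065 rect [568.  19.] [200. 293.] 8.7
top jig 0.68 [256. 200.] 891 med [0.557 0.071 0.041] z95 0.066 rect [560.  69.] [121.  83.] 7.9
top lever_grip 0.6 [299. 188.] 126 med [ 0.58  -0.088  0.068] z95 0.076 rect [578. -56.] [ 22. 133.] 7.5
top heatsink 0.94 [331. 149.] 835 med [ 0.727 -0.185  0.008] z95 0.031 rect [ 730. -188.] [ 91. 120.] 76.8
top heatsink 0.63 [256. 200.] 877 med [0.557 0.071 0.041] z95 0.066 rect [560.  70.] [120.  82.] 8.6
top heatsink 0.36 [297. 191.] 249 med [ 0.58  -0.077  0.065] z95 0.076 rect [577. -54.] [ 31. 145.] 5.1
top knob_near 0.62 [336. 261.] 450 med [ 0.351 -0.197  0.019] z95 0.025 rect [ 347. -213.] [158.  40.] 70.5
top knob_near 0.58 [241. 193.] 750 med [0.569 0.094 0.032] z95 0.067 rect [564.  69.] [192. 120.] 9.7
top knob_far 0.65 [293. 189.] 287 med [ 0.581 -0.068  0.063] z95 0.075 rect [581. -57.] [ 36. 137.] 11.6
top keeper 0.94 [242. 203.] 857 med [0.555 0.091 0.033] z95 0.066 rect [564.  67.] [193. 122.] 8.9
top tray 0.91 [388. 223.] 2419 med [ 0.481 -0.371  0.006] z95 0.026 rect [ 4
[... 1578 characters left out ...]
eper 0.66 [248. 246.] 755 med [0.545 0.1   0.032] z95 0.063 rect [567.  55.] [202. 145.] 9.4
side keeper 0.27 [238. 312.] 3633 med [0.494 0.362 0.026] z95 0.045 rect [499. 329.] [152. 219.] 5.6
side tray 0.8 [299. 180.] 941 med [ 0.48  -0.378  0.009] z95 0.028 rect [ 477. -367.] [148. 186.] 4.7
side tray 0.17 [248. 236.] 695 med [0.557 0.072 0.043] z95 0.066 rect [563.  47.] [127. 129.] 11.0
side board 0.95 [227. 202.] 451 med [ 0.723 -0.174  0.011] z95 0.033 rect [ 731. -193.] [106. 134.] 69.0
side board 0.66 [249. 236.] 639 med [0.552 0.074 0.044] z95 0.066 rect [560.  55.] [119. 109.] 5.6
side board 0.3 [254. 214.] 207 med [ 0.577 -0.071  0.06 ] z95 0.074 rect [583. -80.] [ 40. 209.] 13.8
```

```bash
python3 - <<'E'
from h import *
im,d=ctrl.camera("top")
full=cloud("top",np.ones(d.shape,bool)&(d>0),d); col=im[d>0].astype(int)
near=(abs(full[:,0]-.565)<.17)&(abs(full[:,1]-.04)<.2)
P=full[near];C=col[near]
def rect(m,n):
    c=P[m]; r=cv2.minAreaRect((c[:,:2]*1000).astype(np.float32)); print(n,len(c),np.round(np.median(c,0),3),np.round(r[0]),np.round(r[1]),round(r[2],1)); return c
plate=rect((P[:,2]>.007)&(P[:,2]<.017),"plate")
red=(C[:,0]>120)&(C[:,1]<70)&(C[:,2]<70)
g=rect(red&(P[:,2]>.045),"grip")
rect((P[:,2]>.058)&(P[:,1]>.04)&(abs(P[:,0]-.557)<.045),"hs")
rect((P[:,2]>.048)&(P[:,1]>.04)&(P[:,0]<.50),"kn")
rect((P[:,2]>.048)&(P[:,1]>.04)&(P[:,0]>.61),"kf")
rect((C[:,2]>C[:,0]+60)&(P[:,2]>.03),"blue")
x0,x1=150,340;y0,y1=130,260
big=cv2.resize(im[150:245,215:325,::-1],None,fx=6.5,fy=6.0,interpolation=cv2.INTER_CUBIC);cv2.imwrite("pics/crop.png",big)
# tray walls
t=(full[:,2]>.018)&(full[:,2]<.035)&(abs(full[:,0]-.482)<.1)&(abs(full[:,1]+.37)<.11)
r=cv2.minAreaRect((full[t][:,:2]*1000).astype(np.float32));print("tray",r)
E
```

```text
plate 1730 [0.554 0.02  0.012] [565.  40.] [399. 338.] 89.6
grip 27 [ 0.573 -0.09   0.066] [579. -96.] [18. 57.] 1.3
hs 134 [0.559 0.073 0.065] [548.  70.] [66. 50.] 9.2
kn 39 [0.482 0.051 0.066] [482.  52.] [18. 20.] 42.9
kf 50 [0.635 0.07  0.062] [630.  62.] [53. 20.] 48.0
blue 59 [0.519 0.032 0.048] [520.  33.] [26. 23.] 10.8
tray ((479.55133056640625, -369.8396301269531), (151.34808349609375, 171.92617797851562), 5.987224102020264)
```

View pics/crop.png

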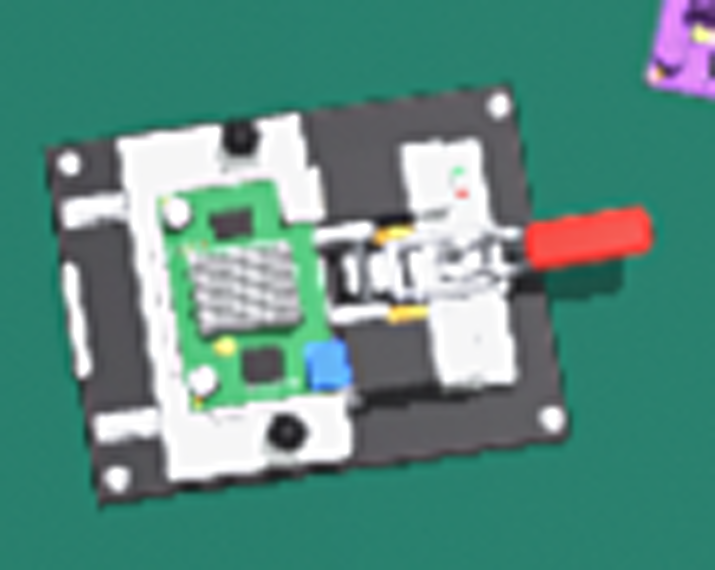

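The crop shows the knobs at crop (287,432) and (240,138), the heatsink centre at (246,287) and the red grip from (527,245) to (650,230). The four plate screws are also visible.

```bash
cat >> h.py <<'E'
def ray(cam,uv,z):
    p=ctrl.camera_params(cam);n=cv2.undistortPoints(np.array([[uv]],float),p["K"],np.array(p["dist"]))[0,0]
    T=np.array(p["cam_to_world"]);r=T[:3,:3]@[*n,1];return T[:3,3]+r*(z-T[2,3])/r[2]
E
python3 - <<'E'
from h import *
W=lambda c,z:ray("top",(215+(c[0]+.5)/6.5-.5,150+(c[1]+.5)/6-.5),z)
for n,c,z in [("kn",(287,432),.062),("kf",(240,138),.062),("hs",(246,287),.0645),("grip0",(527,245),.062),("grip1",(650,230),.072),("s1",(70,163),.013),("s2",(500,105),.013),("s3",(117,478),.013),("s4",(552,418),.013)]:
    print(n,np.round(W(c,z)*1000,1))
s=[W(c,.013) for c in[(70,163),(500,105),(117,478),(552,418)]]
m=np.mean(s,0);ex=(s[0]+s[2]-s[1]-s[3]);a=np.arctan2(ex[1],ex[0]);ey=s[2]+s[3]-s[0]-s[1]
print("yaw",np.degrees(a),np.degrees(np.arctan2(ey[1],ey[0]))); u=np.array([np.cos(a),np.sin(a)]);print("jig origin",m[:2]-.0755*u)
E
```

```text
kn [480.8  51.7  62. ]
kf [638.9  74.3  62. ]
hs [558.   71.4  64.5]
grip0 [579.9 -66.7  62. ]
grip1 [ 585.9 -126.6   72. ]
s1 [635.5 163.5  13. ]
s2 [666.4 -55.9  13. ]
s3 [461.1 139.1  13. ]
s4 [492.1 -80.1  13. ]
yaw 98.0389983635722 -172.0667814867544
jig origin [ 0.57432362 -0.03313242]
```

```bash
cat >> h.py <<'E'
from scipy.spatial.transform import Slerp
O=np.array([.5743,-.0331,0]);A=np.radians(98.04)
ux=np.array([np.cos(A),np.sin(A),0]);uy=np.array([-np.sin(A),np.cos(A),0]);uz=np.array([0,0,1.])
J=lambda x,y,z:O+(x*ux+y*uy+z*uz)/1000
def tool(tilt):  # tool x=jig x, y=-jig y, z down; tilt>0 points the tool towards jig +x (deg)
    t=np.radians(tilt);z=np.sin(t)*ux-np.cos(t)*uz;y=-uy
    return np.c_[np.cross(y,z),y,z]
def now():
    o=ctrl.get_obs();q=o["eef_rot"];return o["eef_pos"],R.from_quat([q[1],q[2],q[3],q[0]])
def rows(poses,n,start=None):
    """poses: list of (TCP pos, R matrix); n rows per leg"""
    p,r=start or now()
    for P,M in poses:
        T=R.from_matrix(M);S=Slerp([0,1],R.concatenate([r,T]));k=0
        for i in range(n):
            a,b=S(i/n),S((i+1)/n)
            print("off",np.round(a.inv().apply((P-p)/n)*1000,1).tolist(),"rot",np.round((a.inv()*b).as_rotvec(True),1).tolist())
        p,r=P,T
def tcp(G,tilt): # TCP for grasp point G
    M=tool(tilt);return G+ctrl.pinch_z*M[:,2],M
E
python3 - <<'E'
from h import *
G=J(-72,0,64);P,M=tcp(G,40);P=P-.09*M[:,2];print(P)
rows([(P,M)],15)
E
```

```text
[ 0.59078033 -0.14977256  0.11861897]
off [31.2, -12.3, 7.5] rot [1.7, 2.3, -4.6]
off [31.8, -9.5, 9.1] rot [1.7, 2.3, -4.6]
off [32.0, -6.7, 10.6] rot [1.7, 2.3, -4.6]
off [32.0, -3.8, 12.0] rot [1.7, 2.3, -4.6]
off [31.7, -0.8, 13.4] rot [1.7, 2.3, -4.6]
off [31.0, 2.1, 14.6] rot [1.7, 2.3, -4.6]
off [30.1, 5.0, 15.7] rot [1.7, 2.3, -4.6]
off [29.0, 7.9, 16.7] rot [1.7, 2.3, -4.6]
off [27.5, 10.7, 17.6] rot [1.7, 2.3, -4.6]
off [25.8, 13.4, 18.3] rot [1.7, 2.3, -4.6]
off [23.9, 15.9, 18.9] rot [1.7, 2.3, -4.6]
off [21.8, 18.3, 19.3] rot [1.7, 2.3, -4.6]
off [19.4, 20.6, 19.6] rot [1.7, 2.3, -4.6]
off [16.9, 22.6, 19.6] rot [1.7, 2.3, -4.6]
off [14.2, 24.4, 19.6] rot [1.7, 2.3, -4.6]
```

Call:
apply_moves --moves '[{"jaw": 0.65, "offset": [31, -12, 7.5], "rot": [1.7, 2.3, -4.6]}, {"jaw": 0.65, "offset": [32, -9.5, 9], "rot": [1.7, 2.3, -4.6]}, {"jaw": 0.65, "offset": [32, -6.5, 10.5], "rot": [1.7, 2.3, -4.6]}, {"jaw": 0.65, "offset": [32, -4, 12], "rot": [1.7, 2.3, -4.6]}, {"jaw": 0.65, "offset": [31.5, -1, 13.5], "rot": [1.7, 2.3, -4.6]}]'

```text
time_s: 1.68
eef_pos: [0.3632, -0.3951, 0.1939]
eef_rot: [-0.094, 0.903, 0.41, 0.081]
wrist_force: [0.2, -0.1, 0.1]
opening: 0.648
grasp_force: 0.0
```

Call:
apply_moves --moves '[{"jaw": 0.65, "offset": [31, 2, 14.5], "rot": [1.7, 2.3, -4.6]}, {"jaw": 0.65, "offset": [30, 5, 15.5], "rot": [1.7, 2.3, -4.6]}, {"jaw": 0.65, "offset": [29, 8, 16.5], "rot": [1.7, 2.3, -4.6]}, {"jaw": 0.65, "offset": [27.5, 10.5, 17.5], "rot": [1.7, 2.3, -4.6]}, {"jaw": 0.65, "offset": [26, 13.5, 18], "rot": [1.7, 2.3, -4.6]}]'

```text
time_s: 2.3
eef_pos: [0.4773, -0.2727, 0.1573]
eef_rot: [-0.182, 0.782, 0.575, 0.157]
wrist_force: [0.4, -0.5, 0.1]
opening: 0.65
grasp_force: 0.0
```

Call:
apply_moves --moves '[{"jaw": 0.65, "offset": [24, 16, 19], "rot": [1.7, 2.3, -4.6]}, {"jaw": 0.65, "offset": [22, 18, 19], "rot": [1.7, 2.3, -4.6]}, {"jaw": 0.65, "offset": [19.5, 20.5, 19.5], "rot": [1.7, 2.3, -4.6]}, {"jaw": 0.65, "offset": [17, 22.5, 19.5], "rot": [1.7, 2.3, -4.6]}, {"jaw": 0.65, "offset": [14, 24.5, 19.5], "rot": [1.7, 2.3, -4.6]}]'

```text
time_s: 2.92
eef_pos: [0.5915, -0.1499, 0.1202]
eef_rot: [-0.261, 0.617, 0.708, 0.225]
wrist_force: [-0.2, 0.2, 0.8]
opening: 0.647
grasp_force: 0.0
```

```bash
python3 - <<'E'
from h import *
o=ctrl.get_obs();print(o["time_s"],np.round(o["eef_pos"],4),o["opening"],o["wrist_force"].round(1),o["q"].round(2))
im,d=ctrl.camera("top")
for s,pos,c in find("top","lever_grip",d)[:2]: print(s,pos,np.median(c,0))
G=J(-72,0,64);P,M=tcp(G,40)
rows([(P-.09*M[:,2],M)],1); print(); rows([(P,M)],5)
im2,_=ctrl.camera("side")
a=cv2.resize(im[130:270,190:390,::-1],None,fx=4,fy=4,interpolation=cv2.INTER_CUBIC)
cv2.imwrite("pics/pre.png",a)
E
```

```text
2.925 [ 0.5915 -0.1499  0.1202] 0.6472040205898076 [-0.2  0.2  0.8] [-0.68  0.67  1.33  0.46  1.68 -0.9 ]
0.65 [302.1, 189.8] [ 0.58001983 -0.08981836  0.06928895]
off [-1.5, -1.2, -1.2] rot [-0.3, -0.4, -0.1]

off [-0.4, -0.2, 17.8] rot [-0.1, -0.1, -0.0]
off [-0.4, -0.2, 17.8] rot [-0.1, -0.1, -0.0]
off [-0.4, -0.2, 17.8] rot [-0.1, -0.1, -0.0]
off [-0.3, -0.2, 17.8] rot [-0.1, -0.1, -0.0]
off [-0.3, -0.2, 17.8] rot [-0.1, -0.1, -0.0]
```

View pics/pre.png

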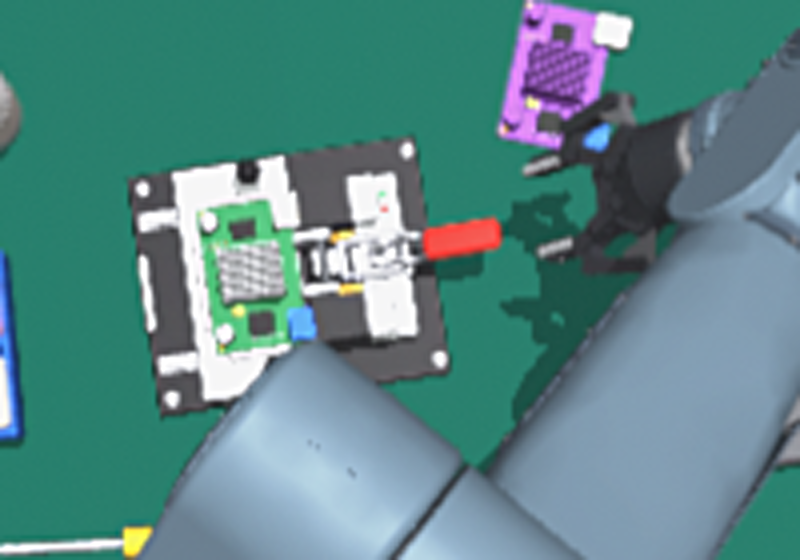

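The gripper is lined up with the red grip (grip at crop (460,238), finger tips at (543,163) and (555,247)). Next I advance and close.

Call:
apply_moves --moves '[{"jaw": 0.65, "offset": [-0.4, -0.2, 18], "rot": [0, 0, 0]}, {"jaw": 0.65, "offset": [-0.4, -0.2, 18], "rot": [0, 0, 0]}, {"jaw": 0.65, "offset": [-0.4, -0.2, 18], "rot": [0, 0, 0]}, {"jaw": 0.65, "offset": [-0.4, -0.2, 18], "rot": [0, 0, 0]}, {"jaw": 0.65, "offset": [-0.4, -0.2, 17], "rot": [0, 0, 0]}]'

```text
time_s: 3.7
eef_pos: [0.5814, -0.0944, 0.0502]
eef_rot: [-0.261, 0.618, 0.707, 0.224]
wrist_force: [0.4, 0.6, -0.3]
opening: 0.646
grasp_force: 0.0
```

Call:
apply_moves --moves '[{"jaw": 0.3, "offset": [0, 0, 0], "rot": [0, 0, 0]}, {"jaw": 0.2, "offset": [0, 0, 0], "rot": [0, 0, 0]}, {"jaw": 0.1, "offset": [0, 0, 0], "rot": [0, 0, 0]}, {"jaw": 0.1, "offset": [0, 0, 0], "rot": [0, 0, 0]}, {"jaw": 0.1, "offset": [0, 0, 0], "rot": [0, 0, 0]}]'

```text
time_s: 4.32
eef_pos: [0.5816, -0.0955, 0.0514]
eef_rot: [-0.261, 0.618, 0.707, 0.224]
wrist_force: [-5.0, 0.4, 0.5]
opening: 0.273
grasp_force: 59.5
```

```bash
cat >> h.py <<'E'
def arc(a,n):
    """follow the lever by a degrees in n rows about the pivot from the measured pose"""
    p,r=now();pv=J(0,0,54);out=[];cur=(p,r);q=R.from_rotvec(uy*np.radians(a/n))
    for i in range(n):
        p2=pv+q.apply(p-pv);r2=q*r
        print("off",np.round(r.inv().apply(p2-p)*1000,1).tolist(),"rot",np.round((r.inv()*r2).as_rotvec(True),1).tolist());p,r=p2,r2
def jig(p): v=p-O;return np.round(np.array([v@ux,v@uy,v@uz])*1000,1)
E
python3 - <<'E'
from h import *
p,r=now();print(jig(p),jig(p-ctrl.pinch_z*r.as_matrix()[:,2]),jig(O+r.as_matrix()[:,2])/1000)
arc(100,15)
E
```

```text
[-62.8   1.5  51.4] [-74.9   1.5  65.7] [ 0.6458  0.0016 -0.7635]
off [4.8, -0.0, -5.5] rot [-0.0, -6.7, 0.0]
off [4.8, -0.0, -5.5] rot [-0.0, -6.7, 0.0]
off [4.8, -0.0, -5.5] rot [-0.0, -6.7, 0.0]
off [4.8, -0.0, -5.5] rot [-0.0, -6.7, 0.0]
off [4.8, -0.0, -5.5] rot [-0.0, -6.7, 0.0]
off [4.8, -0.0, -5.5] rot [-0.0, -6.7, 0.0]
off [4.8, -0.0, -5.5] rot [-0.0, -6.7, 0.0]
off [4.8, -0.0, -5.5] rot [-0.0, -6.7, 0.0]
off [4.8, -0.0, -5.5] rot [-0.0, -6.7, 0.0]
off [4.8, -0.0, -5.5] rot [-0.0, -6.7, 0.0]
off [4.8, -0.0, -5.5] rot [-0.0, -6.7, 0.0]
off [4.8, -0.0, -5.5] rot [-0.0, -6.7, 0.0]
off [4.8, -0.0, -5.5] rot [-0.0, -6.7, 0.0]
off [4.8, -0.0, -5.5] rot [-0.0, -6.7, 0.0]
off [4.8, -0.0, -5.5] rot [-0.0, -6.7, 0.0]
```

Call:
apply_moves --moves '[{"jaw": 0.1, "offset": [4.8, 0, -5.5], "rot": [0, -6.7, 0]}, {"jaw": 0.1, "offset": [4.8, 0, -5.5], "rot": [0, -6.7, 0]}, {"jaw": 0.1, "offset": [4.8, 0, -5.5], "rot": [0, -6.7, 0]}, {"jaw": 0.1, "offset": [4.8, 0, -5.5], "rot": [0, -6.7, 0]}, {"jaw": 0.1, "offset": [4.8, 0, -5.5], "rot": [0, -6.7, 0]}]'

```text
time_s: 4.95
eef_pos: [0.5804, -0.087, 0.0868]
eef_rot: [-0.044, 0.656, 0.752, 0.035]
wrist_force: [-7.1, -1.0, -2.7]
opening: 0.271
grasp_force: 59.5
```

```bash
python3 - <<'E'
from h import *
p,r=now();M=r.as_matrix();g=p-ctrl.pinch_z*M[:,2];j=jig(g);print(j,np.hypot(j[0],j[2]-54),np.degrees(np.arctan2(j[2]-54,-j[0]))-8,jig(O+M[:,2])/1000,ctrl.get_obs()["q"].round(2))
arc(70,10)
E
```

```text
[-56.4   1.4 105.4] 76.30805986263836 34.34439955845103 [ 0.1131  0.0041 -0.9936] [-0.4   0.4   1.65  0.1   1.16 -0.58]
off [5.1, -0.0, -5.8] rot [-0.0, -7.0, 0.0]
off [5.1, -0.0, -5.8] rot [-0.0, -7.0, 0.0]
off [5.1, -0.0, -5.8] rot [-0.0, -7.0, 0.0]
off [5.1, -0.0, -5.8] rot [-0.0, -7.0, 0.0]
off [5.1, -0.0, -5.8] rot [-0.0, -7.0, 0.0]
off [5.1, -0.0, -5.8] rot [-0.0, -7.0, 0.0]
off [5.1, -0.0, -5.8] rot [-0.0, -7.0, 0.0]
off [5.1, -0.0, -5.8] rot [-0.0, -7.0, 0.0]
off [5.1, -0.0, -5.8] rot [-0.0, -7.0, 0.0]
off [5.1, -0.0, -5.8] rot [-0.0, -7.0, 0.0]
```

Call:
apply_moves --moves '[{"jaw": 0.1, "offset": [5, 0, -5.8], "rot": [0, -7, 0]}, {"jaw": 0.1, "offset": [5, 0, -5.8], "rot": [0, -7, 0]}, {"jaw": 0.1, "offset": [5, 0, -5.8], "rot": [0, -7, 0]}, {"jaw": 0.1, "offset": [5, 0, -5.8], "rot": [0, -7, 0]}, {"jaw": 0.1, "offset": [5, 0, -5.8], "rot": [0, -7, 0]}]'

```text
time_s: 5.58
eef_pos: [0.5765, -0.0588, 0.1129]
eef_rot: [0.184, 0.638, 0.73, -0.163]
wrist_force: [-10.9, -1.1, 0.6]
opening: 0.27
grasp_force: 59.9
```

```bash
python3 - <<'E'
from h import *
p,r=now();M=r.as_matrix();g=p-ctrl.pinch_z*M[:,2];j=jig(g);print(j,np.hypot(j[0],j[2]-54),np.degrees(np.arctan2(j[2]-54,-j[0]))-8,jig(O+M[:,2])/1000,ctrl.get_obs()["q"].round(2))
arc(35,5)
E
```

```text
[-16.9   1.3 129.3] 77.17318187038812 69.35040024314428 [-0.4774  0.0062 -0.8787] [-0.05  0.35  1.75 -0.58  1.03  0.12]
off [5.2, -0.1, -5.9] rot [-0.0, -7.0, 0.0]
off [5.2, -0.1, -5.9] rot [-0.0, -7.0, 0.0]
off [5.2, -0.1, -5.9] rot [-0.0, -7.0, 0.0]
off [5.2, -0.1, -5.9] rot [-0.0, -7.0, 0.0]
off [5.2, -0.1, -5.9] rot [-0.0, -7.0, 0.0]
```

Call:
apply_moves --moves '[{"jaw": 0.1, "offset": [5, 0, -5.8], "rot": [0, -7, 0]}, {"jaw": 0.1, "offset": [5, 0, -5.8], "rot": [0, -7, 0]}, {"jaw": 0.1, "offset": [5, 0, -5.8], "rot": [0, -7, 0]}, {"jaw": 0.1, "offset": [5, 0, -5.8], "rot": [0, -7, 0]}, {"jaw": 0.1, "offset": [5, 0, -5.8], "rot": [0, -7, 0]}]'

```text
time_s: 6.2
eef_pos: [0.5709, -0.0199, 0.1178]
eef_rot: [0.394, 0.56, 0.64, -0.347]
wrist_force: [-8.6, -8.4, -2.5]
opening: 0.268
grasp_force: 59.1
```

```bash
python3 - <<'E'
from h import *
p,r=now();M=r.as_matrix();g=p-ctrl.pinch_z*M[:,2];j=jig(g);print(j,np.hypot(j[0],j[2]-54),np.degrees(np.arctan2(j[2]-54,-j[0]))-8,jig(O+M[:,2])/1000,ctrl.get_obs()["q"].round(2))
im,d=ctrl.camera("side")
cv2.imwrite("pics/up.png",cv2.resize(im[160:300,180:340,::-1],None,fx=4,fy=4,interpolation=cv2.INTER_CUBIC))
E
```

```text
[ 30.3   1.3 126.1] 78.20805585104388 104.79456384256709 [-0.8942  0.0095 -0.4476] [ 0.26  0.63  1.67 -1.14  1.36  0.71]
```

View pics/up.png

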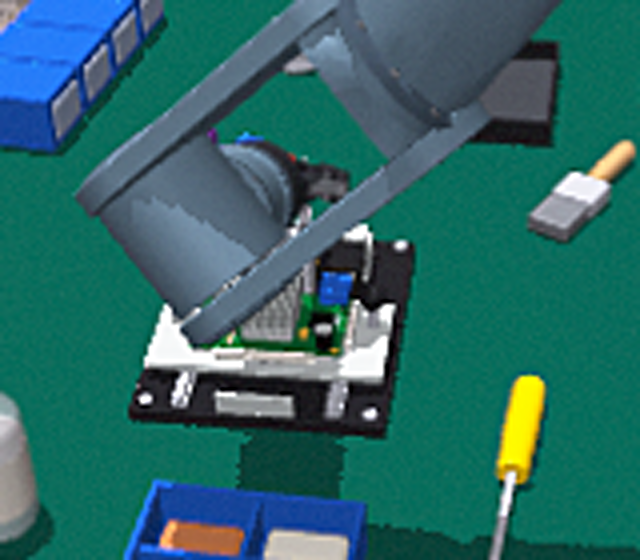

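The lever is at about 103° (past centre). I'll open and back off along the tool axis.

Call:
apply_moves --moves '[{"jaw": 0.45, "offset": [0, 0, 0], "rot": [0, 0, 0]}, {"jaw": 0.65, "offset": [0, 0, 0], "rot": [0, 0, 0]}, {"jaw": 0.65, "offset": [0, 0, 0], "rot": [0, 0, 0]}, {"jaw": 0.65, "offset": [4, 0, -15], "rot": [0, 0, 0]}, {"jaw": 0.65, "offset": [4, 0, -20], "rot": [0, 0, 0]}]'

```text
time_s: 6.88
eef_pos: [0.567, 0.0149, 0.1253]
eef_rot: [0.393, 0.56, 0.642, -0.346]
wrist_force: [-0.3, -0.1, -0.2]
opening: 0.652
grasp_force: 0.0
```

Call:
apply_moves --moves '[{"jaw": 0.65, "offset": [8, 0, -25], "rot": [0, 2, 0]}, {"jaw": 0.65, "offset": [8, 0, -25], "rot": [0, 3, 0]}, {"jaw": 0.4, "offset": [20, 0, -25], "rot": [0, 5, 0]}, {"jaw": 0.2, "offset": [20, 0, -25], "rot": [0, 5, 0]}, {"jaw": 0, "offset": [20, 0, -25], "rot": [0, 5, 0]}]'

```text
time_s: 7.5
eef_pos: [0.5468, 0.1631, 0.1315]
eef_rot: [0.274, 0.611, 0.702, -0.243]
wrist_force: [-0.2, -0.9, -0.9]
opening: 0.018
grasp_force: 0.0
```

```bash
python3 - <<'E'
from h import *
p,r=now();M=r.as_matrix();print(jig(p),jig(O+M[:,2])/1000,ctrl.get_obs()["q"].round(2))
im,d=ctrl.camera("side");
cv2.imwrite("pics/up2.png",cv2.resize(im[170:290,190:320,::-1],None,fx=4.5,fy=4.5,interpolation=cv2.INTER_CUBIC))
rows([(J(58,81,190),tool(0)),(J(58,81,47),tool(0))],5)
E
```

```text
[198.1  -0.2 131.5] [-0.6814  0.0066 -0.7319] [ 0.45  0.54  1.54 -0.72  1.4   0.56]
off [-28.7, -16.5, 11.1] rot [-0.0, 8.5, -0.0]
off [-30.0, -16.5, 6.7] rot [-0.0, 8.5, -0.0]
off [-30.7, -16.5, 2.2] rot [-0.0, 8.5, -0.0]
off [-30.7, -16.6, -2.4] rot [-0.0, 8.5, -0.0]
off [-29.9, -16.6, -6.9] rot [-0.0, 8.5, -0.0]
off [0.0, 0.0, 28.6] rot [0.0, 0.0, 0.0]
off [0.0, 0.0, 28.6] rot [0.0, 0.0, 0.0]
off [0.0, 0.0, 28.6] rot [0.0, 0.0, 0.0]
off [0.0, 0.0, 28.6] rot [0.0, 0.0, 0.0]
off [0.0, 0.0, 28.6] rot [0.0, 0.0, 0.0]
```

View pics/up2.png

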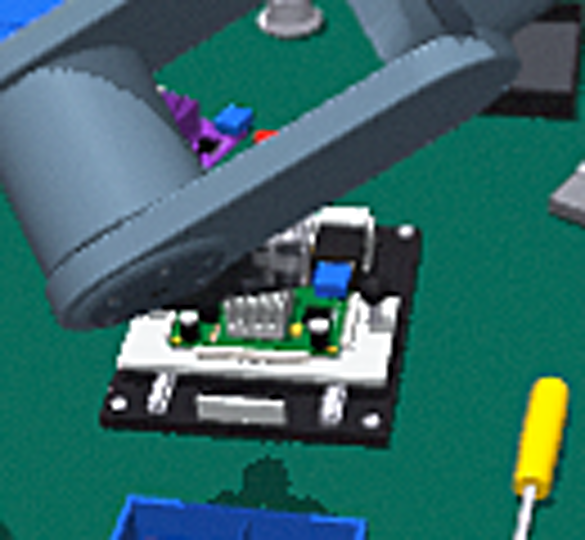

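The lever stands upright, with its red end at (265,135). Next I close the fingers and go beside the near knob.

Call:
apply_moves --moves '[{"jaw": 0, "offset": [-28.5, -16.5, 11], "rot": [0, 8.5, 0]}, {"jaw": 0, "offset": [-30, -16.5, 6.5], "rot": [0, 8.5, 0]}, {"jaw": 0, "offset": [-30.5, -16.5, 2], "rot": [0, 8.5, 0]}, {"jaw": 0, "offset": [-30.5, -16.5, -2.5], "rot": [0, 8.5, 0]}, {"jaw": 0, "offset": [-30, -16.5, -7], "rot": [0, 8.5, 0]}]'

```text
time_s: 8.18
eef_pos: [0.485, 0.009, 0.1914]
eef_rot: [0.002, 0.657, 0.754, -0.003]
wrist_force: [0.0, -1.2, -0.4]
opening: 0.0
grasp_force: 0.0
```

```bash
python3 - <<'E'
from h import *
im,d=ctrl.camera("top")
full=cloud("top",d>0,d);cc=im[d>0].astype(int);V=full-O;a=V@ux*1000;b=V@uy*1000;z=V[:,2]*1000
m=(a>80)&(a<125)&(b<-68)&(b>-95)&(z>45);print("kf",m.sum(),np.median(a[m]) if m.any() else 0)
m=(a>80)&(a<130)&(b>66)&(b<95)&(z>45)&(z<75);print("kn",m.sum(),np.median(a[m]) if m.any() else 0)
red=(cc[:,0]>120)&(cc[:,1]<70)&(cc[:,2]<70)&(abs(b)<30)&(abs(a)<120)&(z>30);print("grip",red.sum(),np.c_[a,b,z][red].mean(0).round())
p,r=now();print(jig(p));rows([(J(58,81,190),tool(0)),(J(58,81,47),tool(0))],1)
E
```

```text
kf 32 98.73517595270553
kn 39 98.91183169489328
grip 0 [nan nan nan]
[ 47.   82.9 193.1]
off [11.1, 1.8, 3.0] rot [-0.0, 0.4, -0.5]
off [0.0, 0.0, 143.0] rot [0.0, 0.0, 0.0]<stdin>:6: RuntimeWarning: Mean of empty slice.
  ret = um.true_divide(
```

Call:
apply_moves --moves '[{"jaw": 0, "offset": [4, 1, 29], "rot": [0, 0, 0]}, {"jaw": 0, "offset": [0, 0, 29], "rot": [0, 0, 0]}, {"jaw": 0, "offset": [0, 0, 29], "rot": [0, 0, 0]}, {"jaw": 0, "offset": [0, 0, 29], "rot": [0, 0, 0]}, {"jaw": 0, "offset": [0, 0, 29], "rot": [0, 0, 0]}]'

```text
time_s: 8.85
eef_pos: [0.485, 0.012, 0.044]
eef_rot: [0.003, 0.657, 0.754, -0.006]
wrist_force: [0.2, -0.7, -0.0]
opening: 0.001
grasp_force: 0.0
```

```bash
python3 - <<'E'
from h import *
p,r=now();print(jig(p));rows([(J(75,80,47),tool(0)),(J(104,80,47),tool(0))],1)
E
```

```text
[57.1 82.1 44. ]
off [17.8, 2.0, -3.2] rot [-0.3, 0.7, -0.2]
off [29.0, -0.0, 0.0] rot [0.0, 0.0, 0.0]
```

Call:
apply_moves --moves '[{"jaw": 0, "offset": [6, 1, -3], "rot": [0, 0, 0]}, {"jaw": 0, "offset": [6, 1, 0], "rot": [0, 0, 0]}, {"jaw": 0, "offset": [6, 0, 0], "rot": [0, 0, 0]}, {"jaw": 0, "offset": [6, 0, 0], "rot": [0, 0, 0]}, {"jaw": 0, "offset": [6, 0, 0], "rot": [0, 0, 0]}]'

```text
time_s: 9.48
eef_pos: [0.4838, 0.0412, 0.0482]
eef_rot: [0.004, 0.658, 0.753, -0.005]
wrist_force: [0.4, -2.1, 1.4]
opening: -0.003
grasp_force: 1.5
```

Call:
apply_moves --moves '[{"jaw": 0, "offset": [4, 0, 0], "rot": [0, 0, 0]}, {"jaw": 0, "offset": [4, 0, 0], "rot": [0, 0, 0]}, {"jaw": 0, "offset": [4, 0, 0], "rot": [0, 0, 0]}, {"jaw": 0, "offset": [3, 0, 0], "rot": [0, 0, 0]}, {"jaw": 0, "offset": [2, 0, 0], "rot": [0, 0, 0]}]'

```text
time_s: 10.1
eef_pos: [0.4805, 0.0582, 0.047]
eef_rot: [0.002, 0.658, 0.753, -0.006]
wrist_force: [1.3, -2.2, 2.0]
opening: -0.002
grasp_force: 1.1
```

```bash
python3 - <<'E'
from h import *
p,r=now();print(jig(p),r.as_rotvec(True))
E
```

```text
[103.6  80.1  47. ] [118.22557927 135.35802869  -1.04926047]
```

Call:
apply_moves --moves '[{"jaw": 0, "offset": [1.5, 0, 0], "rot": [0, 0, 0]}, {"jaw": 0, "offset": [1.5, 0, 0], "rot": [0, 0, 0]}, {"jaw": 0, "offset": [1.5, 0, 0], "rot": [0, 0, 0]}, {"jaw": 0, "offset": [1, 0, 0], "rot": [0, 0, 0]}, {"jaw": 0, "offset": [1, 0, 0], "rot": [0, 0, 0]}]'

```text
time_s: 10.72
eef_pos: [0.4802, 0.061, 0.0471]
eef_rot: [0.005, 0.657, 0.754, -0.008]
wrist_force: [0.1, -23.2, -0.3]
opening: 0.001
grasp_force: 11.2
```

The force jumped to 23 N, so the carriage is against its stop. I'll back off and rise.

Call:
apply_moves --moves '[{"jaw": 0, "offset": [-10, 0, 0], "rot": [0, 0, 0]}, {"jaw": 0, "offset": [-15, 0, 0], "rot": [0, 0, 0]}, {"jaw": 0, "offset": [0, 0, -40], "rot": [0, 0, 0]}, {"jaw": 0.4, "offset": [0, 0, -50], "rot": [0, 0, 0]}, {"jaw": 0.8, "offset": [0, 0, -50], "rot": [0, 0, 0]}]'

```text
time_s: 11.35
eef_pos: [0.4832, 0.0412, 0.1884]
eef_rot: [0.002, 0.658, 0.753, -0.006]
wrist_force: [0.5, 1.0, -1.0]
opening: 0.42
grasp_force: 0.0
```

```bash
python3 - <<'E'
from h import *
p,r=now();print(jig(p))
for cam in("top","side"):
    im,d=ctrl.camera(cam)
    full=cloud(cam,d>0,d);cc=im[d>0].astype(int);V=full-O;a=V@ux*1000;b=V@uy*1000;z=V[:,2]*1000
    m=(abs(a-130)<40)&(b<-68)&(b>-95)&(z>48)&(z<75);print("kf",m.sum(),np.median(a[m]) if m.any() else 0)
    m=(abs(a-130)<40)&(b>68)&(b<95)&(z>48)&(z<75);print("kn",m.sum(),np.median(a[m]) if m.any() else 0)
    m=(abs(a-130)<50)&(abs(b)<28)&(z>58)&(z<75);print("hs",m.sum(),np.c_[a,b,z][m].mean(0).round(1),np.percentile(a[m],[3,97]),np.percentile(b[m],[3,97]))
    bl=(cc[:,2]>cc[:,0]+60)&(z>30)&(z<70)&(abs(b-46)<25)&(abs(a-80)<40);print("blue",bl.sum(),np.c_[a,b][bl].mean(0) if bl.any() else 0)
    if cam=="top": cv2.imwrite("pics/back.png",cv2.resize(im[140:250,205:335,::-1],None,fx=5,fy=5,interpolation=cv2.INTER_CUBIC))
rows([(J(136,0,185),tool(0)),(J(136,0,52),tool(0))],5)
E
```

```text
[ 86.4  79.9 188.4]
kf 37 128.40482507457943
kn 29 129.58897604164844<stdin>:8: RuntimeWarning: Mean of empty slice.
  ret = um.true_divide(
Traceback (most recent call last):
IndexError: index -1 is out of bounds for axis 0 with size 0
```

```bash
python3 - <<'E'
from h import *
im,d=ctrl.camera("side")
full=cloud("side",d>0,d);cc=im[d>0].astype(int);V=full-O;a=V@ux*1000;b=V@uy*1000;z=V[:,2]*1000
m=(abs(a-130)<50)&(abs(b)<30)&(z>59)&(z<75);print("hs",m.sum(),np.c_[a,b,z][m].mean(0).round(1),np.percentile(a[m],[3,97]),np.percentile(b[m],[3,97])) if m.any() else print("no")
cv2.imwrite("pics/back.png",cv2.resize(im[180:290,190:320,::-1],None,fx=5,fy=5,interpolation=cv2.INTER_CUBIC))
rows([(J(136,0,185),tool(0)),(J(136,0,52),tool(0))],5)
E
```

```text
hs 140 [131.9   1.4  63.7] [ 82.2426359  160.85023773] [-18.5374739   23.78908982]
off [10.2, 15.1, 1.6] rot [0.1, 0.2, -0.1]
off [10.2, 15.1, 1.6] rot [0.1, 0.2, -0.1]
off [10.2, 15.1, 1.6] rot [0.1, 0.2, -0.1]
off [10.2, 15.1, 1.6] rot [0.1, 0.2, -0.1]
off [10.2, 15.1, 1.6] rot [0.1, 0.2, -0.1]
off [0.0, 0.0, 26.6] rot [0.0, 0.0, 0.0]
off [0.0, 0.0, 26.6] rot [0.0, 0.0, 0.0]
off [0.0, 0.0, 26.6] rot [0.0, 0.0, 0.0]
off [0.0, 0.0, 26.6] rot [0.0, 0.0, 0.0]
off [0.0, 0.0, 26.6] rot [0.0, 0.0, 0.0]
```

View pics/back.png

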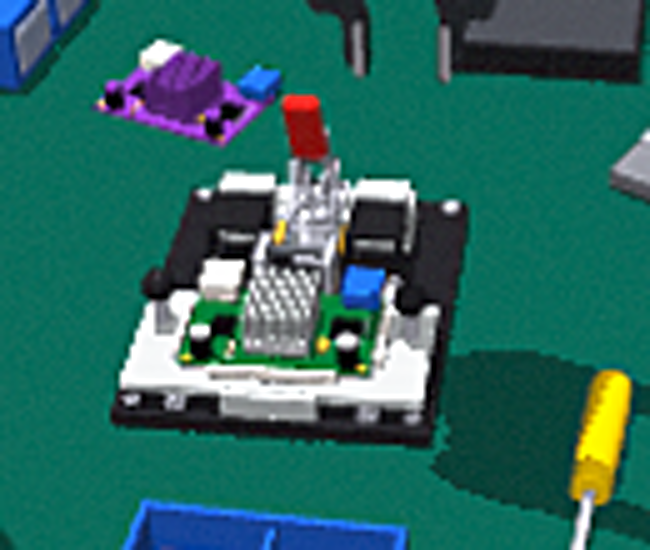

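The carriage is back at its stop. The board is in the nest with its plugs out of the sockets (blue plug at (362,287)), and the lever stands up at (303,125). Next is the heatsink.

Call:
apply_moves --moves '[{"jaw": 0.65, "offset": [10, 15, 1.5], "rot": [0, 0, 0]}, {"jaw": 0.65, "offset": [10, 15, 1.5], "rot": [0, 0, 0]}, {"jaw": 0.65, "offset": [10, 15, 1.5], "rot": [0, 0, 0]}, {"jaw": 0.65, "offset": [10, 15, 1.5], "rot": [0, 0, 0]}, {"jaw": 0.65, "offset": [10, 15, 1.5], "rot": [0.5, 1, -0.5]}]'

```text
time_s: 12.08
eef_pos: [0.5518, 0.1023, 0.1779]
eef_rot: [-0.008, 0.654, 0.756, -0.004]
wrist_force: [-0.2, -0.5, 0.9]
opening: 0.652
grasp_force: 0.0
```

Call:
apply_moves --moves '[{"jaw": 0.65, "offset": [0, 0, 25], "rot": [0, 0, 0]}, {"jaw": 0.65, "offset": [0, 0, 25], "rot": [0, 0, 0]}, {"jaw": 0.65, "offset": [0, 0, 25], "rot": [0, 0, 0]}, {"jaw": 0.65, "offset": [0, 0, 20], "rot": [0, 0, 0]}, {"jaw": 0.65, "offset": [0, 0, 0], "rot": [0, 0, 0]}]'

```text
time_s: 12.7
eef_pos: [0.5485, 0.102, 0.0815]
eef_rot: [-0.009, 0.654, 0.756, -0.005]
wrist_force: [0.1, -0.0, -0.0]
opening: 0.651
grasp_force: 0.0
```

```bash
python3 - <<'E'
from h import *
p,r=now();print(jig(p))
rows([(J(136,1,40),tool(0))],4)
E
```

```text
[137.3   6.7  81.5]
off [-0.4, 1.6, 10.4] rot [-0.3, -0.1, 0.1]
off [-0.4, 1.6, 10.4] rot [-0.3, -0.1, 0.1]
off [-0.4, 1.5, 10.4] rot [-0.3, -0.1, 0.1]
off [-0.4, 1.5, 10.4] rot [-0.3, -0.1, 0.1]
```

Call:
apply_moves --moves '[{"jaw": 0.65, "offset": [-1.5, 6, 0], "rot": [-1, -0.5, 0.5]}, {"jaw": 0.65, "offset": [0, 0, 11], "rot": [0, 0, 0]}, {"jaw": 0.65, "offset": [0, 0, 11], "rot": [0, 0, 0]}, {"jaw": 0.65, "offset": [0, 0, 11], "rot": [0, 0, 0]}, {"jaw": 0.65, "offset": [0, 0, 8.5], "rot": [0, 0, 0]}]'

```text
time_s: 13.32
eef_pos: [0.5557, 0.1006, 0.0411]
eef_rot: [0.002, 0.658, 0.753, 0.0]
wrist_force: [-0.8, -0.2, -0.0]
opening: 0.651
grasp_force: 0.0
```

Call:
apply_moves --moves '[{"jaw": 0.5, "offset": [0, 0, 0], "rot": [0, 0, 0]}, {"jaw": 0.4, "offset": [0, 0, 0], "rot": [0, 0, 0]}, {"jaw": 0.3, "offset": [0, 0, 0], "rot": [0, 0, 0]}, {"jaw": 0.3, "offset": [0, 0, 0], "rot": [0, 0, 0]}, {"jaw": 0.3, "offset": [0, 0, 0], "rot": [0, 0, 0]}]'

```text
time_s: 13.95
eef_pos: [0.5553, 0.1005, 0.0419]
eef_rot: [0.001, 0.658, 0.753, -0.0]
wrist_force: [-4.7, -0.9, -2.3]
opening: 0.46
grasp_force: 60.8
```

```bash
python3 - <<'E'
from h import *
p,r=now();print(jig(p),jig(O+r.as_matrix()[:,2]/1000))
E
```

```text
[1.35e+02 1.00e-01 4.19e+01] [-0. -0. -1.]
```

Call:
apply_moves --moves '[{"jaw": 0.3, "offset": [0, 0, -5], "rot": [0, 0, 0]}, {"jaw": 0.3, "offset": [0, 0, -10], "rot": [0, 0, 0]}, {"jaw": 0.3, "offset": [0, 0, -20], "rot": [0, 0, 0]}, {"jaw": 0.3, "offset": [0, 0, -25], "rot": [0, 0, 0]}, {"jaw": 0.3, "offset": [0, 0, -30], "rot": [0, 0, 0]}]'

```text
time_s: 14.58
eef_pos: [0.5568, 0.1009, 0.1342]
eef_rot: [0.003, 0.658, 0.753, 0.001]
wrist_force: [0.4, -0.4, -2.4]
opening: 0.453
grasp_force: 60.9
```

Call:
apply_moves --moves '[{"jaw": 0.3, "offset": [0, 0, -30], "rot": [0, 0, 0]}, {"jaw": 0.3, "offset": [0, 0, -30], "rot": [0, 0, 0]}, {"jaw": 0.3, "offset": [0, 0, -30], "rot": [0, 0, 0]}, {"jaw": 0.3, "offset": [0, 0, -20], "rot": [0, 0, 0]}, {"jaw": 0.3, "offset": [0, 0, -5], "rot": [0, 0, 0]}]'

```text
time_s: 15.2
eef_pos: [0.5571, 0.1011, 0.2503]
eef_rot: [0.004, 0.658, 0.753, 0.002]
wrist_force: [0.4, -0.2, -2.9]
opening: 0.455
grasp_force: 60.9
```

```bash
python3 - <<'E'
from h import *
o=ctrl.get_obs();print(o["q"].round(2))
p,r=now();print(jig(p))
im,d=ctrl.camera("side")
cv2.imwrite("pics/lift.png",cv2.resize(im[110:290,170:330,::-1],None,fx=3.3,fy=3.3,interpolation=cv2.INTER_CUBIC))
# board centre relative to TCP in jig x: 0,+1 ; want board (incl. plugs, centre shifted -7 in its x) centred in tray, yaw 96
a=np.radians(96.0);tx=np.array([np.cos(a),np.sin(a),0]);ty=np.array([-tx[1],tx[0],0]);M=np.c_[tx,-ty,-uz]
T=np.array([.480,-.370,.235])+.007*tx;print(T)
rows([(T,M)],20)
E
```

```text
[-0.03  0.14  1.62 -0.    1.38 -0.16]
[135.3  -1.7 250.3]
[ 0.4792683  -0.36303835  0.235     ]
off [-22.5, -7.0, 0.7] rot [0.0, 0.0, 0.1]
off [-22.5, -6.9, 0.7] rot [0.0, 0.0, 0.1]
off [-22.5, -6.9, 0.7] rot [0.0, 0.0, 0.1]
off [-22.5, -6.9, 0.7] rot [0.0, 0.0, 0.1]
off [-22.5, -6.8, 0.7] rot [0.0, 0.0, 0.1]
off [-22.5, -6.8, 0.7] rot [0.0, 0.0, 0.1]
off [-22.5, -6.8, 0.7] rot [0.0, 0.0, 0.1]
off [-22.5, -6.7, 0.7] rot [0.0, 0.0, 0.1]
off [-22.6, -6.7, 0.7] rot [0.0, 0.0, 0.1]
off [-22.6, -6.6, 0.7] rot [0.0, 0.0, 0.1]
off [-22.6, -6.6, 0.7] rot [0.0, 0.0, 0.1]
off [-22.6, -6.6, 0.7] rot [0.0, 0.0, 0.1]
off [-22.6, -6.5, 0.7] rot [0.0, 0.0, 0.1]
off [-22.6, -6.5, 0.7] rot [0.0, 0.0, 0.1]
off [-22.6, -6.5, 0.7] rot [0.0, 0.0, 0.1]
off [-22.6, -6.4, 0.7] rot [0.0, 0.0, 0.1]
off [-22.6, -6.4, 0.7] rot [0.0, 0.0, 0.1]
off [-22.6, -6.4, 0.7] rot [0.0, 0.0, 0.1]
off [-22.7, -6.3, 0.7] rot [0.0, 0.0, 0.1]
off [-22.7, -6.3, 0.7] rot [0.0, 0.0, 0.1]
```

View pics/lift.png

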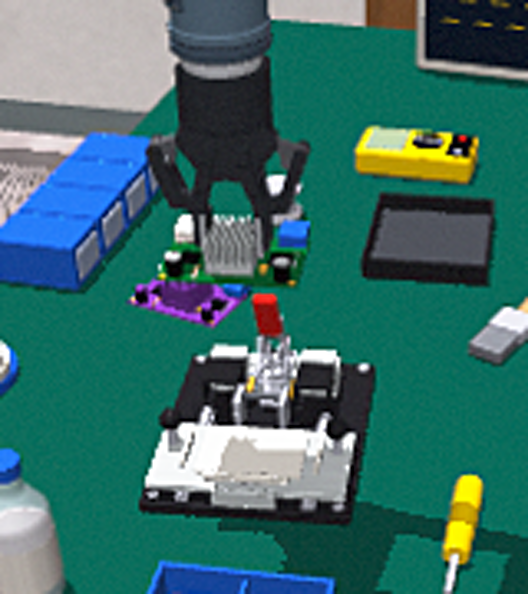

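The board hangs level in the gripper above the jig (at (235,262)), and the carriage is empty. I'll carry it to the tray at (430,237).

Call:
apply_moves --moves '[{"jaw": 0.3, "offset": [-20, -6, 0], "rot": [0, 0, 0.1]}, {"jaw": 0.3, "offset": [-32, -9.5, 0], "rot": [0, 0, 0.1]}, {"jaw": 0.3, "offset": [-32, -9.5, 0], "rot": [0, 0, 0.1]}, {"jaw": 0.3, "offset": [-32, -9.5, 0], "rot": [0, 0, 0.1]}, {"jaw": 0.3, "offset": [-32, -9.5, 0], "rot": [0, 0, 0.1]}]'

```text
time_s: 15.88
eef_pos: [0.5305, -0.0523, 0.2466]
eef_rot: [0.002, 0.661, 0.75, 0.0]
wrist_force: [0.9, 0.0, -2.2]
opening: 0.457
grasp_force: 60.9
```

Call:
apply_moves --moves '[{"jaw": 0.3, "offset": [-32, -9.5, 0], "rot": [0, 0, 0.1]}, {"jaw": 0.3, "offset": [-32, -9.5, 0], "rot": [0, 0, 0.1]}, {"jaw": 0.3, "offset": [-32, -9.5, 0], "rot": [0, 0, 0.1]}, {"jaw": 0.3, "offset": [-32, -9.5, 0], "rot": [0, 0, 0.1]}, {"jaw": 0.3, "offset": [-32, -9.5, 0], "rot": [0, 0, 0.1]}]'

```text
time_s: 16.5
eef_pos: [0.503, -0.2169, 0.2468]
eef_rot: [0.002, 0.664, 0.747, 0.0]
wrist_force: [0.6, -0.3, -1.8]
opening: 0.455
grasp_force: 60.9
```

Call:
apply_moves --moves '[{"jaw": 0.3, "offset": [-32, -9.5, 0], "rot": [0, 0, 0.1]}, {"jaw": 0.3, "offset": [-32, -9.5, 0], "rot": [0, 0, 0.1]}, {"jaw": 0.3, "offset": [-32, -9, 0], "rot": [0, 0, 0.1]}, {"jaw": 0.3, "offset": [-30, -8, 0], "rot": [0, 0, 0.1]}, {"jaw": 0.3, "offset": [-15, -4, 0], "rot": [0, 0, 0.1]}]'

```text
time_s: 17.12
eef_pos: [0.4792, -0.3619, 0.2469]
eef_rot: [0.002, 0.668, 0.744, 0.0]
wrist_force: [0.2, 0.2, -2.9]
opening: 0.456
grasp_force: 60.9
```

```bash
cat >> h.py <<'E'
_a=np.radians(96.0);tx=np.array([np.cos(_a),np.sin(_a),0]);ty=np.array([-tx[1],tx[0],0]);MT=np.c_[tx,-ty,-uz]
TR=np.array([.480,-.370,0])+.007*tx
E
python3 - <<'E'
from h import *
p,r=now();print(p,ctrl.get_obs()["q"].round(2))
rows([(TR+uz*.10,MT)],5)
E
```

```text
[ 0.47922682 -0.36190297  0.24693476] [-0.84  0.22  1.53  0.    1.39 -0.95]
off [-0.2, -0.1, 29.4] rot [0.0, 0.0, 0.0]
off [-0.2, -0.1, 29.4] rot [0.0, 0.0, 0.0]
off [-0.2, -0.1, 29.4] rot [0.0, 0.0, 0.0]
off [-0.2, -0.0, 29.4] rot [0.0, 0.0, 0.0]
off [-0.2, -0.0, 29.4] rot [0.0, 0.0, 0.0]
```

Call:
apply_moves --moves '[{"jaw": 0.3, "offset": [-1, 0, 40], "rot": [0, 0, 0]}, {"jaw": 0.3, "offset": [0, 0, 45], "rot": [0, 0, 0]}, {"jaw": 0.3, "offset": [0, 0, 45], "rot": [0, 0, 0]}, {"jaw": 0.3, "offset": [0, 0, 40], "rot": [0, 0, 0]}, {"jaw": 0.3, "offset": [0, 0, 20], "rot": [0, 0, 0]}]'

```text
time_s: 17.75
eef_pos: [0.4796, -0.3602, 0.0551]
eef_rot: [-0.0, 0.668, 0.745, 0.001]
wrist_force: [-0.1, 0.8, -1.7]
opening: 0.46
grasp_force: 60.9
```

Call:
apply_moves --moves '[{"jaw": 0.3, "offset": [0, 0, 10], "rot": [0, 0, 0]}, {"jaw": 0.3, "offset": [0, 0, 10], "rot": [0, 0, 0]}, {"jaw": 0.3, "offset": [0, 0, 8], "rot": [0, 0, 0]}, {"jaw": 0.3, "offset": [0, 0, 4], "rot": [0, 0, 0]}, {"jaw": 0.3, "offset": [0, 0, 2], "rot": [0, 0, 0]}]'

```text
time_s: 18.38
eef_pos: [0.4809, -0.3624, 0.0242]
eef_rot: [0.002, 0.668, 0.744, 0.0]
wrist_force: [-0.0, -0.9, -1.5]
opening: 0.458
grasp_force: 60.9
```

Call:
apply_moves --moves '[{"jaw": 0.3, "offset": [0, 0, 3], "rot": [0, 0, 0]}, {"jaw": 0.3, "offset": [0, 0, 2], "rot": [0, 0, 0]}, {"jaw": 0.3, "offset": [0, 0, 2], "rot": [0, 0, 0]}, {"jaw": 0.3, "offset": [0, 0, 1], "rot": [0, 0, 0]}, {"jaw": 0.3, "offset": [0, 0, 1], "rot": [0, 0, 0]}]'

```text
time_s: 19.0
eef_pos: [0.4808, -0.3622, 0.0149]
eef_rot: [0.002, 0.668, 0.744, 0.0]
wrist_force: [0.4, -0.4, -1.9]
opening: 0.452
grasp_force: 60.9
```

Call:
apply_moves --moves '[{"jaw": 0.3, "offset": [0, 0, 1], "rot": [0, 0, 0]}, {"jaw": 0.3, "offset": [0, 0, 1], "rot": [0, 0, 0]}, {"jaw": 0.3, "offset": [0, 0, 0.5], "rot": [0, 0, 0]}, {"jaw": 0.3, "offset": [0, 0, 0.5], "rot": [0, 0, 0]}, {"jaw": 0.3, "offset": [0, 0, 0], "rot": [0, 0, 0]}]'

```text
time_s: 19.62
eef_pos: [0.4808, -0.3622, 0.012]
eef_rot: [0.002, 0.668, 0.744, 0.0]
wrist_force: [0.5, 0.1, -1.9]
opening: 0.455
grasp_force: 60.9
```

Call:
apply_moves --moves '[{"jaw": 0.3, "offset": [0, 0, 0.5], "rot": [0, 0, 0]}, {"jaw": 0.3, "offset": [0, 0, 0.5], "rot": [0, 0, 0]}, {"jaw": 0.3, "offset": [0, 0, 0.5], "rot": [0, 0, 0]}, {"jaw": 0.3, "offset": [0, 0, 0.5], "rot": [0, 0, 0]}, {"jaw": 0.3, "offset": [0, 0, 0], "rot": [0, 0, 0]}]'

```text
time_s: 20.25
eef_pos: [0.4809, -0.3623, 0.0118]
eef_rot: [0.002, 0.668, 0.745, 0.0]
wrist_force: [-4.2, 4.9, 14.1]
opening: 0.456
grasp_force: 63.0
```

The board is on the tray floor. I'll relax the push and release.

Call:
apply_moves --moves '[{"jaw": 0.3, "offset": [0, 0, -1.5], "rot": [0, 0, 0]}, {"jaw": 0.5, "offset": [0, 0, 0], "rot": [0, 0, 0]}, {"jaw": 0.65, "offset": [0, 0, 0], "rot": [0, 0, 0]}, {"jaw": 0.65, "offset": [0, 0, 0], "rot": [0, 0, 0]}, {"jaw": 0.65, "offset": [0, 0, -10], "rot": [0, 0, 0]}]'

```text
time_s: 20.88
eef_pos: [0.4802, -0.3615, 0.0208]
eef_rot: [0.001, 0.668, 0.744, 0.001]
wrist_force: [-0.2, -0.9, 0.1]
opening: 0.649
grasp_force: 0.0
```

Call:
apply_moves --moves '[{"jaw": 0.65, "offset": [0, 0, -30], "rot": [0, 0, 0]}, {"jaw": 0.65, "offset": [0, 0, -50], "rot": [0, 0, 0]}, {"jaw": 0.65, "offset": [0, 0, -50], "rot": [0, 0, 0]}, {"jaw": 0.65, "offset": [-20, 0, -40], "rot": [0, 0, 0]}, {"jaw": 0.65, "offset": [-40, 0, -20], "rot": [0, 0, 0]}]'

```text
time_s: 21.5
eef_pos: [0.4879, -0.4218, 0.2161]
eef_rot: [0.005, 0.667, 0.745, 0.0]
wrist_force: [0.2, -1.2, 0.9]
opening: 0.645
grasp_force: 0.0
```

```bash
python3 - <<'E'
from h import *
im,d=ctrl.camera("side")
cv2.imwrite("pics/end.png",cv2.resize(im[140:290,170:350,::-1],None,fx=4,fy=4,interpolation=cv2.INTER_CUBIC))
full=cloud("side",d>0,d);cc=im[d>0].astype(int);V=full-TR;a=V@tx*1000;b=V@ty*1000;z=V[:,2]*1000
g=(abs(a)<90)&(abs(b)<100)&(cc[:,1]>cc[:,0]+40)&(cc[:,1]>cc[:,2]+40)&(z>2.5)&(z<30);print("green z",np.percentile(z[g],[5,50,95]),np.percentile(a[g],[3,97]),np.percentile(b[g],[3,97]))
print(ctrl.get_obs()["wrist_force"])
E
```

```text
green z [ 5.55732873  8.38201652 11.12241897] [-27.53937077  40.83938666] [-60.30451726  54.25455434]
[-3.22078274 -2.83046002  2.06637505]
```

View pics/end.png

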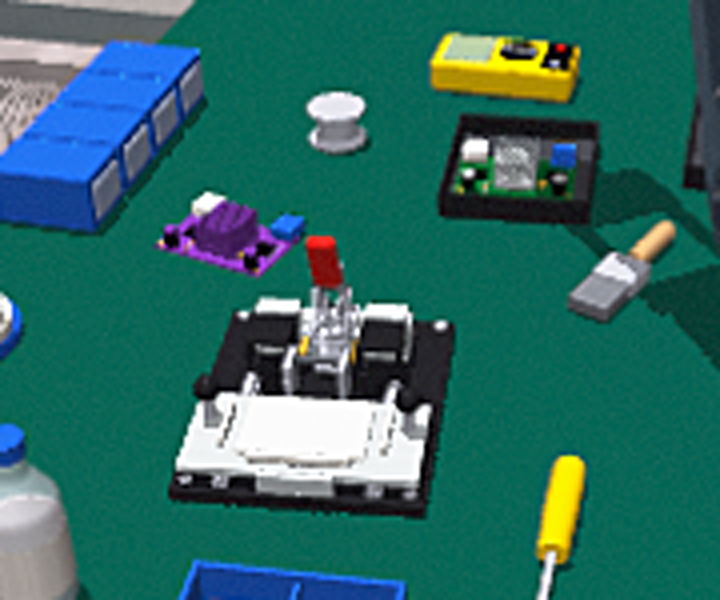

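The board lies flat in the tray at (518,170), heatsink up. The carriage is back, the lever is over, and nothing else has moved.

```bash
python3 -c "
from bench import ctrl
print(ctrl.hand_in())"
```

```text
the job is handed in; nothing more can be done
None
```

The latch was thrown past centre, the carriage slid back to its stop, and the board now lies flat, heatsink up, in the left-hand black tray; I handed the job in at about 21.5 s, and no verdict came back.

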